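# Lay the power supply down on the tipping stand

## Robot

A 6-joint arm with a two-finger parallel gripper is mounted at the origin on the work surface; the furniture and walls round the work are solid. World frame = base frame: x ahead of the robot, y to its left, z up, the work surface at z = 0. Lengths are in m, angles in degrees, forces in N, time in s.
With the tool pointing down it reaches from about 0.4 to 0.825 m from the base axis. Payload 7 kg.
Tool frame: the origin (TCP) lies on the centre line of the jaws, within the pads' length; the fingertips stand 14 mm ahead of it and the grasp point (between the pads) lies 5 mm behind it; z points along the fingers, y is the line along which they close (so a half turn about z gives the same grasp; the last joint's range is limited). The gripper opens to 88 mm and grips with 3 to 60 N. Pads are 19 mm wide; open, the fingers measure 130 mm over their backs; the gripper's body (78 mm by 193 mm) begins 47 mm behind the grasp point.
Start: joints at [16.507, 20.546, 0.682, 0, -70.136, -16.507], TCP at [0.675, -0, 0.241] pointing down, gripper open.
Joint ranges: [-176.03, 176.03], [-82.01, 121.73], [-58.28, 71.71], [-173.87, 95.51], [-174.79, -0.11], [-173.66, 173.66]. Speed limits (degrees/s): [136.94, 136.94, 172.46, 180, 180, 180].

## Interface

Orientations are given as [roll, pitch, yaw] about the fixed x, y, z axes, in that order (R = Rz(yaw) Ry(pitch) Rx(roll)).
In Python, from plant import r gives the robot as it stands.
- The arm moves only by the tool send_rows, never from a script. Its argument "steps" is a list of rows, each an object with "dp": the shift along the tool's x, y, z in mm, a list of three; "roll": the turn about the tool's z in rad; "jaw": the opening in per cent of the stroke, from 0 (shut) to 100 (fully open). In form: [{"dp": [tx, ty, tz], "roll": roll, "jaw": jaw}, ...]. A call has 1 to 5 rows; each row is the pose to reach, as a shift and turn from the pose commanded when the call began, along the tool's axes at that moment; what a row does not reach only later rows make up. A row lasts 1/8 s, in which the tool goes at most 62.5 mm and 10.7 degrees, less where a joint would pass 70% of its speed; a pose out of reach is approached as far as the arm can. A call with a gripper value outside its range is refused whole. The fingers move at their own pace and stop on an object; "newtons" is the grip in N (left out, the last holds). Time passes only in rows, so rows that repeat a pose let the fingers close. It gives the time, the measured TCP pose, the force, the opening and the grip force at its end, in the units of the state.
- r.get_state(): the state, without advancing time (a new reading comes with each control period).
- r.capture(name): name is "scene" or "side" or "wrist"; returns a dict with "image" (384x512x3 uint8, blue, green, red), "K" (3x3 intrinsics, pixels), "rvec" (rotation vector, rad) and "tvec" (3), from world to camera coordinates, as OpenCV has them. Camera axes: x right, y down, z forward; pixel columns grow to the right and rows downward; lengths in m; the calibration is good to about 2 mm. A picture is of the moment at which its call begins. There is no depth.
- r.close_job(): hands the job in; it is judged then, once.
The state is a dict: "time_s": time; "joints": joint angles; "qd": joint speeds; "joint_torque": joint torques, N m; "tcp_pos": TCP position; "eef_rot": TCP orientation; "contact_force": force on the tool from outside, world axes, zero at the start; "moment": the same for the moment, N m; "gripper_width": finger opening in m; "gripper_force": force on a finger pad.
Only numpy, scipy, OpenCV 4.12 (cv2) and the standard library are available. Lean on these libraries where they do the work, as an engineer would, in place of code of your own. Each camera call takes 0.05 s, during which the arm holds its last target. There are 200 camera calls.

## Task

Push the upright power supply module over against the hinged yellow rest plate of the tipping stand and go on pushing it down, slowly and gently, until the module lies flat on its front with the plate fully down on its stop, ready for wiring. Push it only with the fingertips or the outside of the fingers, without lifting, carrying or dropping it, and leave the tools and the glue bottle on the bench where they are. Take the hand away when it lies flat.

Things in the scene. Friction and masses are not known exactly. Their poses are not given: they have to be found in the camera images.
- stand: grey tipping stand fixed to the bench, 96 mm wide (x), y from -195 to +70 mm. Origin on the bench below the hinge line of the rest plate, which runs along x 30 mm above the bench. The foot shelf (black rubber top, 30 mm high) reaches from y = +4 to +70 mm; the module is tipped over towards -y. Steel hinge ears at x = -42 and +42 mm, up to 39 mm high
- rest (a joint): stiff friction hinge of the yellow rest plate (64 mm wide, 138 mm long from the hinge, black rubber face in the plane of the hinge line, towards the module). 0 = upright, 1.571 = flat on its stop towards the stand's -y, face 30 mm above the bench. Starts at 0.2 to 0.4; stays where it is put, even under the module's weight; needs about 0.75 N m to move (6 N at 130 mm, less when loaded)
- module: loose aluminium power supply box, 56 mm wide (x), 44 thick (y), 160 tall (z), 0.45 kg; origin at the centre of its underside. Starts upright on the foot shelf, front (-y) face 2 to 10 mm short of the hinge line, facing the plate; back (+y) face has dark slots and a white label. Overbalances at 15 degrees. Lying flat, its y axis points up, back face 74 mm above the bench
- module_foot (a point): middle of the module's lower front edge (local [0, -22, 0] mm), the edge about which it tips; it starts and should stay on the foot shelf near the hinge line, 30 mm above the bench
- brush: small black brush with yellow bristles lying along its y axis, 145 mm long, 25 mm high; a bystander
- screwdriver_red: red screwdriver lying along its y axis, 165 mm long, 21 mm high; a bystander
- glue_bottle: white glue bottle with red nozzle, 40 mm across, 128 mm tall, origin under its centre; a bystander
- cutters: orange-handled cutters lying flat along their y axis, 121 mm long, 10 mm high; a bystander
- marker_black: black marker lying along its y axis, 136 mm long, 14 mm high; a bystander

How it is judged:
By the outcome, as a careful person would: the job done as asked, in the order asked, and still so for the second after the job is handed in, with the robot touching nothing.
It also fails if it takes over 42 s, if anything falls off the work surface, if the arm or the gripper's body presses on something with over 40 N, if the wrist force passes 120 N, or if a joint passes its speed limit or range.

## Working session

There is one attempt and no reset: what is moved stays moved. The work goes in short steps, Python scripts to look and compute and a tool call to move; the robot and the scene stay as the last step left them, time stands still between calls to the robot, and variables do not carry over. Pictures are saved under pics/ and viewed, at most 10 in all, crops included, and the job is handed in when it is done.

Besides the shell and the picture viewer there is one more tool, called after "Emit:" in YAML: its name, and indented under it one key for each argument. send_rows: Moves the arm, as the interface text tells. Its arguments: {"type":"object","properties":{"steps":{"type":"array","items":{"type":"object","properties":{"dp":{"type":"array","items":{"type":"number"}},"roll":{"type":"number"},"jaw":{"type":"number"}}}},"newtons":{"type":"number"}},"required":["steps"]}

```bash
mkdir -p pics; ls; python3 - <<'E'
from plant import r
import cv2,numpy as np
ims=[]
for n in("scene","side"):
    c=r.capture(n);np.savez(f"{n}0.npz",**c);cv2.imwrite(f"pics/{n}0.png",cv2.resize(c["image"],(800,600),interpolation=cv2.INTER_CUBIC))
    R=cv2.Rodrigues(c["rvec"])[0];print(n,-R.T@c["tvec"].ravel(),R[2],c["K"][0])
s=r.get_state();print(s)
E
```

```text
pics
scene [ 0.02135444 -0.60600722  0.65906139] [ 0.55671575  0.57283717 -0.60160216] [460.43954977   0.         252.29453841]
side [ 0.10589635 -0.67524238  0.61894575] [ 0.45132919  0.68049244 -0.57726251] [354.0806749    0.         259.32076402]
{'time_s': 0.1, 'joints': array([ 1.65089473e+01,  2.05876516e+01,  6.39622728e-01, -1.54706333e-02,
       -7.01369182e+01, -1.65071571e+01]), 'qd': array([-0.06693613, -0.05994914,  0.05331054, -0.03984554,  0.11931616,
        0.02077785]), 'joint_torque': array([-1.42273191e-03, -5.84165347e+01,  2.93752134e+01,  7.01551259e+00,
        1.01412315e-02, -6.66964229e-05]), 'tcp_pos': array([ 6.74587873e-01, -1.38042625e-05,  2.39724436e-01]), 'eef_rot': array([ 1.79914421e+02, -1.01935500e-02, -9.00034696e+01]), 'contact_force': array([-0.14680749, -0.72935428, -0.02598789]), 'moment': array([ 0.0211674 , -0.00653856, -0.00769565]), 'gripper_force': 0.0, 'gripper_width': 0.08757662190020263}
```

View pics/scene0.png

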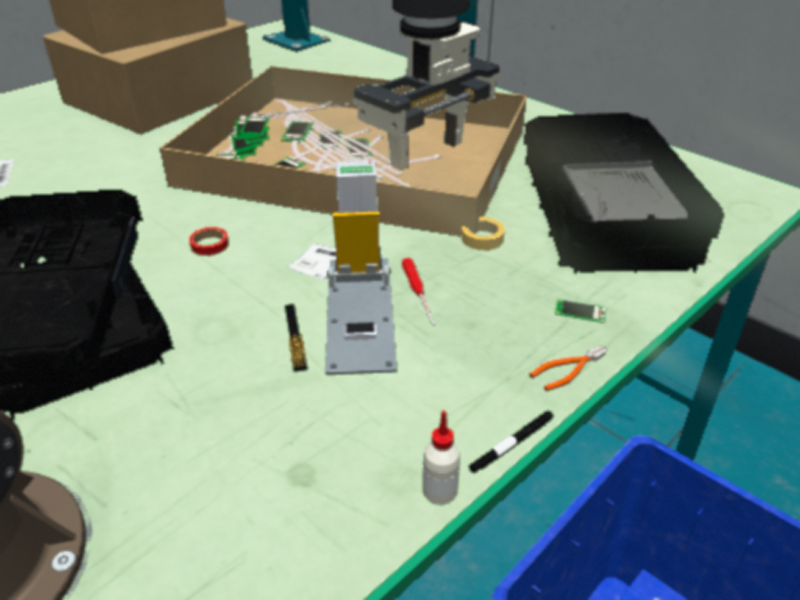

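View pics/side0.png

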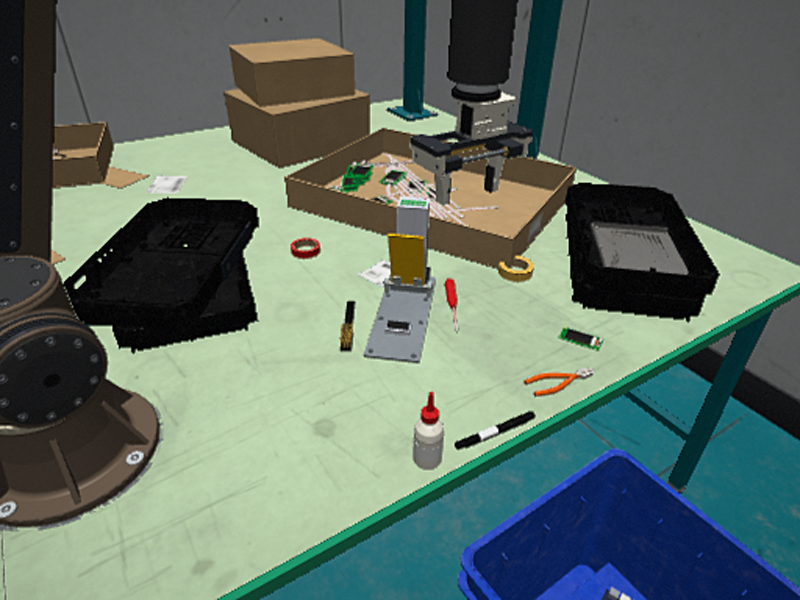

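The scene view shows the stand's -y end at about (361,372), the yellow plate at (357,240) and the module behind it with its top at (357,168). The brush is to the left of the stand and the screwdriver to the right. The side view agrees. I'll enlarge both views.

```bash
python3 - <<'E'
import cv2,numpy as np
a=np.load("scene0.npz")["image"][95:245,185:285];b=np.load("side0.npz")["image"][118:238,220:310]
a=cv2.resize(a,(400,600),interpolation=cv2.INTER_CUBIC);b=cv2.resize(b,(400,533),interpolation=cv2.INTER_CUBIC)
o=np.zeros((600,800,3),np.uint8);o[:,:400]=a;o[:533,400:]=b
cv2.imwrite("pics/crop0.png",o)
E
```

```text
(no output)
```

View pics/crop0.png

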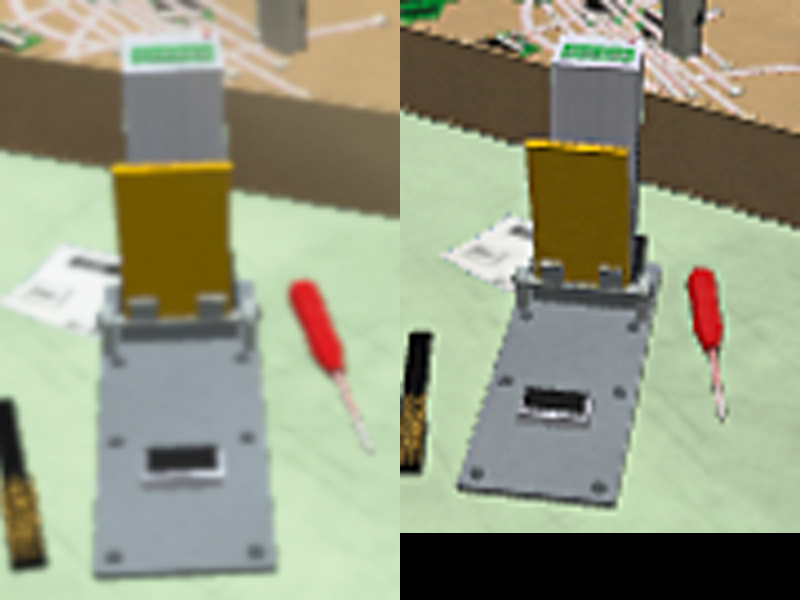

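```bash
cat > fit.py <<'E'
import cv2,numpy as np
from scipy.optimize import least_squares
def Rz(a): return np.array([[np.cos(a),-np.sin(a),0],[np.sin(a),np.cos(a),0],[0,0,1]])
def model(p):
    x,y,yaw,q,mx,my,myaw=p
    S=lambda P:np.array(P)@Rz(yaw).T+[x,y,0]
    st=S([[-.048,-.195,0],[.048,-.195,0]])
    pl=S([[s*.032,-.138*np.sin(q),.03+.138*np.cos(q)] for s in(-1,1)])
    M=np.array([[-.028,.022,.16],[.028,.022,.16],[-.028,-.022,.16],[.028,-.022,.16]])@Rz(myaw).T+[mx,my,.03]
    return np.vstack([st,pl,S(M)])
E
python3 - <<'E'
from fit import *
px={"scene":np.array([[95,578],[275,573],[113,167],[231,164],[123,37],[220,34],[125,71],[223,69]])/4+[185,95],
"side":np.array([[458,490],[615,507],[527,143],[629,149],[555,41],[643,41],[551,68],[640,70]])*[90/400,120/533]+[220-90,118]}
cs={n:dict(np.load(n+"0.npz")) for n in px}
def res(p):
    return np.concatenate([(cv2.projectPoints(model(p),c["rvec"],c["tvec"],c["K"],None)[0][:,0]-px[n]).ravel() for n,c in cs.items()])
s=least_squares(res,[.5,-.1,-.8,.3,0,.03,0],loss="soft_l1")
print(s.x.round(4),np.degrees(s.x[2]),"\n",res(s.x).reshape(2,-1,2).round(1).tolist());print(model(s.x).round(3))
np.save("p.npy",s.x)
# bench points of bystanders (scene px in 800x600)
c=cs["scene"];R=cv2.Rodrigues(c["rvec"])[0];C=-R.T@c["tvec"].ravel()
for n,u in dict(br1=(291,305),br2=(299,369),sd1=(407,262),sd2=(433,323),gl=(441,497),tray1=(166,185),tray2=(478,230)).items():
    d=R.T@np.linalg.inv(c["K"])@[u[0]*.64,u[1]*.64,1];print(n,(C+d*(-C[2]/d[2])).round(3))
E
```

```text
[ 0.6089  0.0738 -0.7256  0.3589  0.002   0.02    0.0562] -41.57612386871729 
 [[[-0.2, -0.0], [1.0, -0.5], [-0.0, -0.1], [0.6, -0.2], [-0.4, 0.2], [0.3, -0.4], [-0.1, 0.9], [1.2, -0.0]], [[-0.6, 0.0], [-0.2, 0.3], [-0.5, -0.3], [-0.2, 0.4], [0.3, -1.1], [-0.1, 0.0], [-0.5, -0.5], [-0.4, 0.2]]]
[[ 0.444 -0.04   0.   ]
 [ 0.515 -0.104  0.   ]
 [ 0.553  0.059  0.159]
 [ 0.601  0.016  0.159]
 [ 0.615  0.122  0.19 ]
 [ 0.659  0.087  0.19 ]
 [ 0.588  0.088  0.19 ]
 [ 0.632  0.053  0.19 ]]
br1 [0.503 0.111 0.   ]
br2 [ 0.424 -0.007  0.   ]
sd1 [0.707 0.069 0.   ]
sd2 [ 0.623 -0.067  0.   ]
gl [ 0.407 -0.282  0.   ]
tray1 [0.565 0.578 0.   ]
tray2 [0.863 0.052 0.   ]
```

Emit:
send_rows:
  steps:
    - {"dp": [-35, 3, 0], "roll": 0.18, "jaw": 0}
    - {"dp": [-70, 5, 0], "roll": 0.36, "jaw": 0}
    - {"dp": [-105, 8, 0], "roll": 0.54, "jaw": 0}
    - {"dp": [-137, 10, 0], "roll": 0.726, "jaw": 0}
    - {"dp": [-137, 10, 0], "roll": 0.726, "jaw": 0}

```text
time_s: 0.72
tcp_pos: [0.6645, 0.139, 0.2399]
eef_rot: [180.0, -0.0, -131.6]
contact_force: [-1.0, -0.8, -1.2]
gripper_width: 0.0435
gripper_force: 0.0
```

```bash
cat > look.py <<'E'
import sys,cv2,numpy as np
from plant import r
from fit import *
t=sys.argv[1];o=[]
for n in sys.argv[2:]:
    c=r.capture(n);np.savez(f"{n}{t}.npz",**c);o.append(c["image"])
cv2.imwrite(f"pics/{t}.png",cv2.resize(np.hstack(o),(800,600 if len(o)==1 else 300),interpolation=cv2.INTER_CUBIC))
s=r.get_state();p=np.load("p.npy")
print(s["time_s"],s["tcp_pos"].round(4),s["eef_rot"].round(2),s["contact_force"].round(2),s["gripper_width"])
print("TCP in stand:",(Rz(p[2]).T@(s["tcp_pos"]-[p[0],p[1],0])).round(4))
E
python3 look.py w1 wrist
```

```text
0.775 [0.6646 0.1379 0.2399] [ 1.7997e+02 -5.0000e-02 -1.3142e+02] [-0.17 -0.13 -0.13] 0.03903517128086983
TCP in stand: [-0.0008  0.085   0.2399]
```

View pics/w1.png

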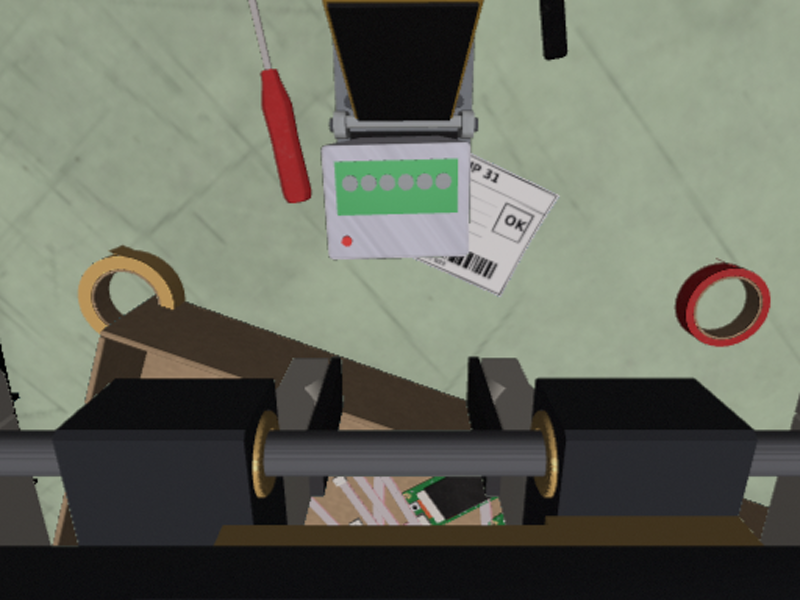

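The wrist view shows the module's top face at about (321,147), (469,139), (469,255) and (330,258). The hinge rod runs from (338,124) to (469,124), and the fingers are closing behind the module.

```bash
python3 - <<'E'
from fit import *
c=dict(np.load("wristw1.npz"));p=np.load("p.npy")
R=cv2.Rodrigues(c["rvec"])[0];C=-R.T@c["tvec"].ravel()
def pt(u,z):
    d=R.T@np.linalg.inv(c["K"])@[u[0]*.64,u[1]*.64,1];P=C+d*((z-C[2])/d[2])
    return (Rz(p[2]).T@(P-[p[0],p[1],0])*1000).round(1),P.round(4)
for n,u,z in[("FL",(321,147),.19),("FR",(469,139),.19),("BR",(469,255),.19),("BL",(330,258),.19),("earL",(338,124),.033),("earR",(469,124),.033),("plL",(328,3),.159),("plR",(480,3),.159)]: print(n,*pt(u,z))
print(Rz(p[2]).T@(C-[p[0],p[1],0]))
E
```

```text
FL [ 28.4   8.4 190. ] [0.6357 0.0612 0.19  ]
FR [-26.4   5.6 190. ] [0.5928 0.0955 0.19  ]
BR [-28.2  49.6 190. ] [0.6207 0.1296 0.19  ]
BL [ 26.9  50.8 190. ] [0.6627 0.0939 0.19  ]
earL [41.3 -0.8 33. ] [0.6393 0.0457 0.033 ]
earR [-45.2  -0.8  33. ] [0.5745 0.1032 0.033 ]
plL [ 27.8 -45.5 159. ] [0.5995 0.0213 0.159 ]
plR [-32.5 -45.5 159. ] [0.5543 0.0613 0.159 ]
[-0.00262344  0.00172538  0.3851918 ]
```

Emit:
send_rows:
  steps:
    - {"dp": [0, 0, 25], "roll": 0, "jaw": 0}
    - {"dp": [0, 0, 55], "roll": 0, "jaw": 0}
    - {"dp": [0, 0, 86], "roll": 0, "jaw": 0}
    - {"dp": [8, 0, 86], "roll": 0, "jaw": 0}
    - {"dp": [15, 0, 86], "roll": 0, "jaw": 0}

```text
time_s: 1.4
tcp_pos: [0.6552, 0.1248, 0.1557]
eef_rot: [-180.0, 0.0, -131.6]
contact_force: [-0.1, 0.4, 0.9]
gripper_width: 0.0005
gripper_force: 0.0
```

Emit:
send_rows:
  steps:
    - {"dp": [2, 0, 0], "roll": 0, "jaw": 0}
    - {"dp": [4, 0, 0], "roll": 0, "jaw": 0}
    - {"dp": [6, 0, 0], "roll": 0, "jaw": 0}
    - {"dp": [8, 0, 0], "roll": 0, "jaw": 0}
    - {"dp": [10, 0, 0], "roll": 0, "jaw": 0}

```text
time_s: 2.02
tcp_pos: [0.6487, 0.1185, 0.1548]
eef_rot: [-180.0, 0.0, -131.6]
contact_force: [0.4, 1.0, 0.9]
gripper_width: 0.0002
gripper_force: 0.5
```

```bash
python3 look.py w2 wrist side
```

```text
2.125 [0.6485 0.1183 0.1547] [-1.7999e+02  2.0000e-02 -1.3159e+02] [0.   0.5  0.47] 0.00026283492245829994
TCP in stand: [1.000e-04 5.960e-02 1.547e-01]
```

Emit:
send_rows:
  steps:
    - {"dp": [2, 0, -0.8], "roll": 0, "jaw": 0}
    - {"dp": [4, 0, -1.5], "roll": 0, "jaw": 0}
    - {"dp": [6, 0, -2.2], "roll": 0, "jaw": 0}
    - {"dp": [8, 0, -2.8], "roll": 0, "jaw": 0}
    - {"dp": [10, 0, -3.4], "roll": 0, "jaw": 0}

```text
time_s: 2.75
tcp_pos: [0.6415, 0.1106, 0.1579]
eef_rot: [180.0, -0.0, -131.6]
contact_force: [0.6, -0.3, -0.2]
gripper_width: 0.0003
gripper_force: 0.2
```

Emit:
send_rows:
  steps:
    - {"dp": [2, 0, -0.6], "roll": 0, "jaw": 0}
    - {"dp": [4, 0, -1.1], "roll": 0, "jaw": 0}
    - {"dp": [6, 0, -1.6], "roll": 0, "jaw": 0}
    - {"dp": [8, 0, -2.1], "roll": 0, "jaw": 0}
    - {"dp": [10, 0, -2.6], "roll": 0, "jaw": 0}

```text
time_s: 3.38
tcp_pos: [0.6349, 0.1032, 0.1605]
eef_rot: [180.0, -0.0, -131.6]
contact_force: [0.2, 0.3, -0.3]
gripper_width: 0.0006
gripper_force: 0.1
```

```bash
python3 look.py w3 wrist side
```

```text
3.475 [0.6349 0.1032 0.1606] [ 180.    -0.  -131.6] [ 1.33  0.94 -0.1 ] 0.0008160656382645582
TCP in stand: [-0.      0.0393  0.1606]
```

View pics/w3.png

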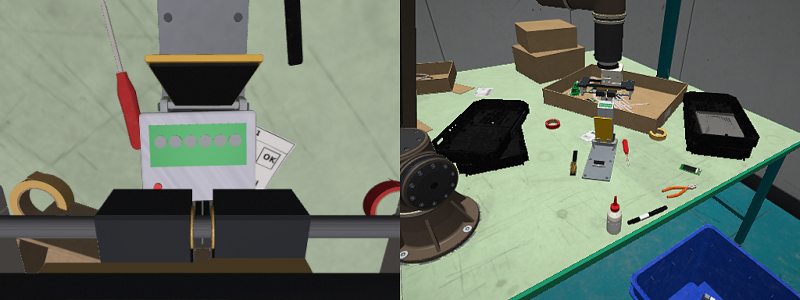

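The wrist view shows the module still square to the plate: its top front edge is at y≈113, the plate is above it, and the fingers touch the back. I'll keep pushing through the overbalance point.

Emit:
send_rows:
  steps:
    - {"dp": [2, 0, -0.4], "roll": 0, "jaw": 0}
    - {"dp": [4, 0, -0.8], "roll": 0, "jaw": 0}
    - {"dp": [6, 0, -1.1], "roll": 0, "jaw": 0}
    - {"dp": [8, 0, -1.4], "roll": 0, "jaw": 0}
    - {"dp": [10, 0, -1.7], "roll": 0, "jaw": 0}

```text
time_s: 4.1
tcp_pos: [0.6283, 0.0957, 0.1623]
eef_rot: [180.0, -0.0, -131.6]
contact_force: [0.3, 0.3, -0.2]
gripper_width: -0.0003
gripper_force: 0.0
```

Emit:
send_rows:
  steps:
    - {"dp": [1, 0, -0.1], "roll": 0, "jaw": 0}
    - {"dp": [2, 0, -0.2], "roll": 0, "jaw": 0}
    - {"dp": [3, 0, -0.3], "roll": 0, "jaw": 0}
    - {"dp": [4, 0, -0.4], "roll": 0, "jaw": 0}
    - {"dp": [5, 0, -0.5], "roll": 0, "jaw": 0}

```text
time_s: 4.72
tcp_pos: [0.6251, 0.0921, 0.1628]
eef_rot: [180.0, 0.0, -131.6]
contact_force: [-1.1, 0.1, -1.0]
gripper_width: 0.0003
gripper_force: 0.0
```

Emit:
send_rows:
  steps:
    - {"dp": [1, 0, -0.1], "roll": 0, "jaw": 0}
    - {"dp": [2, 0, -0.1], "roll": 0, "jaw": 0}
    - {"dp": [3, 0, -0.2], "roll": 0, "jaw": 0}
    - {"dp": [4, 0, -0.2], "roll": 0, "jaw": 0}
    - {"dp": [5, 0, -0.3], "roll": 0, "jaw": 0}

```text
time_s: 5.35
tcp_pos: [0.6218, 0.0883, 0.1631]
eef_rot: [180.0, 0.0, -131.6]
contact_force: [0.6, 0.0, 0.1]
gripper_width: 0.0004
gripper_force: 0.0
```

```bash
python3 look.py w4 wrist side
```

```text
5.45 [0.6217 0.0883 0.163 ] [ 180.    -0.  -131.6] [-0.71  0.27  0.31] 0.0003151771837967717
TCP in stand: [-0.      0.0194  0.163 ]
```

View pics/w4.png

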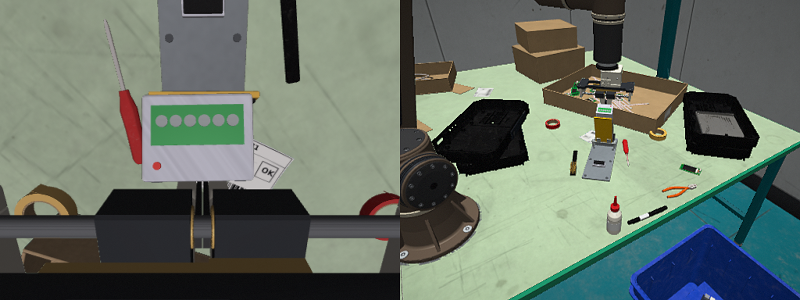

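The module has tipped gently onto the plate: its top is at (142..255, 95..180) and the plate's edge is just ahead of it. I'll follow the arc about the foot.

Emit:
send_rows:
  steps:
    - {"dp": [2, 0, 0], "roll": 0, "jaw": 0}
    - {"dp": [4, 0, 0], "roll": 0, "jaw": 0}
    - {"dp": [6, 0, 0], "roll": 0, "jaw": 0}
    - {"dp": [8, 0, 0], "roll": 0, "jaw": 0}
    - {"dp": [10, 0, 0.1], "roll": 0, "jaw": 0}

```text
time_s: 6.08
tcp_pos: [0.6165, 0.082, 0.1635]
eef_rot: [-179.9, 0.2, -131.6]
contact_force: [4.3, 3.3, -1.2]
gripper_width: 0.0003
gripper_force: 2.3
```

Emit:
send_rows:
  steps:
    - {"dp": [2, 0, 0.1], "roll": 0, "jaw": 0}
    - {"dp": [4, 0, 0.3], "roll": 0, "jaw": 0}
    - {"dp": [6, 0, 0.5], "roll": 0, "jaw": 0}
    - {"dp": [8, 0, 0.8], "roll": 0, "jaw": 0}
    - {"dp": [10, 0, 1], "roll": 0, "jaw": 0}

```text
time_s: 6.7
tcp_pos: [0.61, 0.0745, 0.1627]
eef_rot: [-179.9, 0.2, -131.6]
contact_force: [4.3, 4.0, 0.4]
gripper_width: 0.0004
gripper_force: 2.4
```

Emit:
send_rows:
  steps:
    - {"dp": [2, 0, 0.3], "roll": 0, "jaw": 0}
    - {"dp": [4, 0, 0.7], "roll": 0, "jaw": 0}
    - {"dp": [6, 0, 1.1], "roll": 0, "jaw": 0}
    - {"dp": [8, 0, 1.6], "roll": 0, "jaw": 0}
    - {"dp": [10, 0, 2], "roll": 0, "jaw": 0}

```text
time_s: 7.32
tcp_pos: [0.603, 0.0665, 0.1609]
eef_rot: [-179.9, 0.1, -131.6]
contact_force: [3.2, 4.2, 4.0]
gripper_width: 0.0002
gripper_force: 2.9
```

```bash
python3 look.py w5 wrist side
```

```text
7.425 [0.6025 0.0661 0.1607] [-1.7994e+02  9.0000e-02 -1.3158e+02] [2.79 3.57 4.67] 6.993879796834518e-05
TCP in stand: [ 0.0004 -0.0099  0.1607]
```

View pics/w5.png

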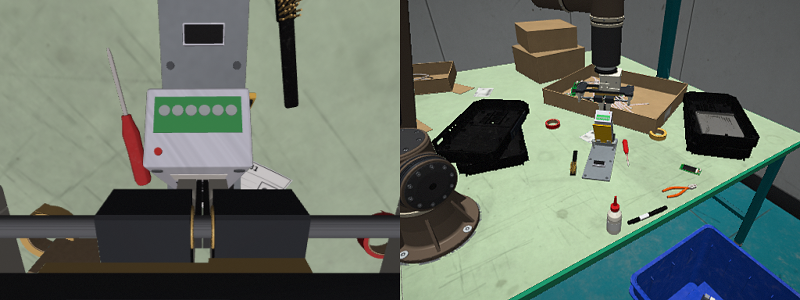

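The module leans about 35° with the fingertips on its back, and the force is about 6 N. I'll continue along the arc.

Emit:
send_rows:
  steps:
    - {"dp": [2, 0, 0.5], "roll": 0, "jaw": 0}
    - {"dp": [4, 0, 1], "roll": 0, "jaw": 0}
    - {"dp": [6, 0, 1.5], "roll": 0, "jaw": 0}
    - {"dp": [8, 0, 2.1], "roll": 0, "jaw": 0}
    - {"dp": [10, 0, 2.6], "roll": 0, "jaw": 0}

```text
time_s: 8.05
tcp_pos: [0.5955, 0.0582, 0.1579]
eef_rot: [-180.0, 0.0, -131.6]
contact_force: [2.6, 2.3, 5.3]
gripper_width: 0.0005
gripper_force: 3.0
```

Emit:
send_rows:
  steps:
    - {"dp": [2, 0, 0.7], "roll": 0, "jaw": 0}
    - {"dp": [4, 0, 1.4], "roll": 0, "jaw": 0}
    - {"dp": [6, 0, 2.1], "roll": 0, "jaw": 0}
    - {"dp": [8, 0, 2.9], "roll": 0, "jaw": 0}
    - {"dp": [9.8, 0, 3.6], "roll": 0, "jaw": 0}

```text
time_s: 8.68
tcp_pos: [0.5887, 0.0506, 0.1542]
eef_rot: [-180.0, -0.0, -131.6]
contact_force: [2.1, 1.3, 6.2]
gripper_width: 0.0003
gripper_force: 3.0
```

Emit:
send_rows:
  steps:
    - {"dp": [1.9, 0, 0.9], "roll": 0, "jaw": 0}
    - {"dp": [3.7, 0, 1.8], "roll": 0, "jaw": 0}
    - {"dp": [5.6, 0, 2.7], "roll": 0, "jaw": 0}
    - {"dp": [7.5, 0, 3.6], "roll": 0, "jaw": 0}
    - {"dp": [9.3, 0, 4.5], "roll": 0, "jaw": 0}

```text
time_s: 9.3
tcp_pos: [0.5823, 0.0434, 0.1497]
eef_rot: [-180.0, -0.1, -131.6]
contact_force: [1.3, -0.3, 6.5]
gripper_width: 0.0002
gripper_force: 3.0
```

```bash
python3 look.py w6 wrist side; python3 - <<'E'
import cv2
from fit import *
a=np.load("sidew6.npz")["image"][110:240,215:315];b=np.load("wristw6.npz")["image"]
cv2.imwrite("pics/c6.png",np.hstack([cv2.resize(a,(400,520),interpolation=2),cv2.copyMakeBorder(cv2.resize(b,(400,300)),0,220,0,0,0)]))
E
```

```text
9.4 [0.5821 0.0433 0.1496] [-1.7999e+02 -7.0000e-02 -1.3160e+02] [0.79 0.31 5.92] 0.0004531746947476137
TCP in stand: [ 0.0002 -0.0405  0.1496]
```

View pics/c6.png

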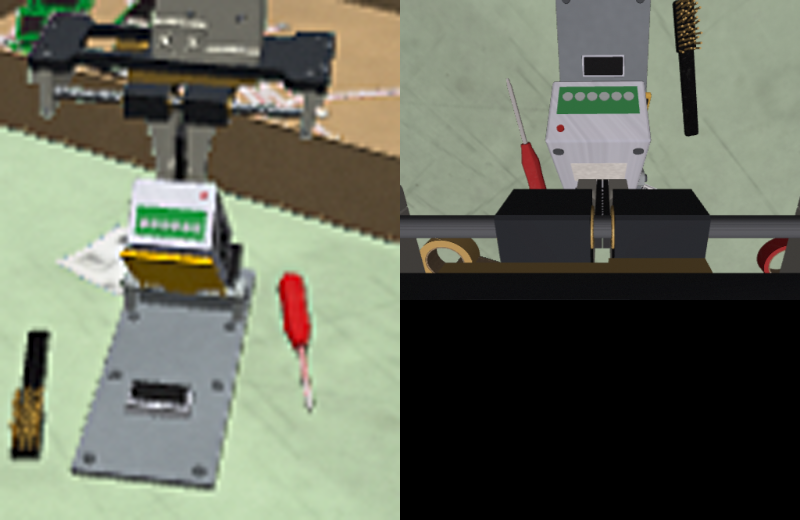

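The plate and module are about 50° down. The module's end face shows in the side crop with corners (136,183), (217,186), (208,248), (128,248), and in the wrist view at (553,83), (650,83), (650,140), (548,138). I'll fit the tilt and foot position.

```bash
cat > mfit.py <<'E'
from fit import *
# corners order: back-x, back+x, front+x, front-x (full-res px)
def mfit(t,px,th0,z0=.03):
    p=np.load("p.npy");cs={n:dict(np.load(f"{n}{t}.npz")) for n in px}
    L=np.array([[-.028,.044,.16],[.028,.044,.16],[.028,0,.16],[-.028,0,.16]])
    def W(q):
        th,fx,fy,w=q;c,s=np.cos(th),np.sin(th)
        P=(L@Rz(w).T if False else L)@np.array([[1,0,0],[0,c,-s],[0,s,c]]).T
        n=np.array([0,c,s]);P=P@cv2.Rodrigues(n*w)[0].T
        return (P+[fx,fy,z0])@Rz(p[2]).T+[p[0],p[1],0]
    f=lambda q:np.concatenate([(cv2.projectPoints(W(q),c["rvec"],c["tvec"],c["K"],None)[0][:,0]-px[n]).ravel() for n,c in cs.items()])
    s=least_squares(f,[th0,0,.007,0]);print("tilt",np.degrees(s.x[0]),"foot mm",s.x[1:3]*1000,"twist deg",np.degrees(s.x[3]));print(s.fun.round(1))
E
python3 - <<'E'
from mfit import *
mfit("w6",{"side":np.array([[136,183],[217,186],[208,248],[128,248]])/4+[215,110],
"wrist":(np.array([[650,140],[548,138],[553,83],[650,83]])-[400,0])*1.28},.9)
E
```

```text
tilt 50.743848038637836 foot mm [ 2.91754118 10.24571333] twist deg -0.8617025441347864
[-1.7 -1.1 -0.9  0.  -0.5  1.1 -1.6 -0.8  2.7  0.4 -0.7  1.8  3.5 -1.9
 -6.8 -0.7]
```

Tilt is 51° and the foot is near the hinge line, both as planned. I'll continue with a little more forward motion.

Emit:
send_rows:
  steps:
    - {"dp": [2, 0, 1], "roll": 0, "jaw": 0}
    - {"dp": [4, 0, 2], "roll": 0, "jaw": 0}
    - {"dp": [6, 0, 3.1], "roll": 0, "jaw": 0}
    - {"dp": [8, 0, 4.2], "roll": 0, "jaw": 0}
    - {"dp": [9.9, 0, 5.3], "roll": 0, "jaw": 0}

```text
time_s: 10.02
tcp_pos: [0.5756, 0.0359, 0.1441]
eef_rot: [-180.0, -0.1, -131.6]
contact_force: [0.2, 0.0, 5.5]
gripper_width: 0.0009
gripper_force: 2.5
```

Emit:
send_rows:
  steps:
    - {"dp": [1.9, 0, 1.2], "roll": 0, "jaw": 0}
    - {"dp": [3.8, 0, 2.4], "roll": 0, "jaw": 0}
    - {"dp": [5.7, 0, 3.6], "roll": 0, "jaw": 0}
    - {"dp": [7.5, 0, 4.8], "roll": 0, "jaw": 0}
    - {"dp": [9.4, 0, 6], "roll": 0, "jaw": 0}

```text
time_s: 10.65
tcp_pos: [0.5695, 0.0292, 0.1379]
eef_rot: [-180.0, -0.0, -131.6]
contact_force: [1.9, -0.6, 4.6]
gripper_width: 0.0005
gripper_force: 2.2
```

Emit:
send_rows:
  steps:
    - {"dp": [1.8, 0, 1.3], "roll": 0, "jaw": 0}
    - {"dp": [3.5, 0, 2.6], "roll": 0, "jaw": 0}
    - {"dp": [5.2, 0, 4], "roll": 0, "jaw": 0}
    - {"dp": [7, 0, 5.3], "roll": 0, "jaw": 0}
    - {"dp": [8.8, 0, 6.7], "roll": 0, "jaw": 0}

```text
time_s: 11.28
tcp_pos: [0.5639, 0.0231, 0.1311]
eef_rot: [180.0, 0.0, -131.6]
contact_force: [1.6, -0.9, 3.8]
gripper_width: 0.0008
gripper_force: 1.9
```

Emit:
send_rows:
  steps:
    - {"dp": [1.6, 0, 1.5], "roll": 0, "jaw": 0}
    - {"dp": [3.2, 0, 3], "roll": 0, "jaw": 0}
    - {"dp": [4.8, 0, 4.5], "roll": 0, "jaw": 0}
    - {"dp": [6.4, 0, 6], "roll": 0, "jaw": 0}
    - {"dp": [8, 0, 7.5], "roll": 0, "jaw": 0}

```text
time_s: 11.9
tcp_pos: [0.5586, 0.0172, 0.1236]
eef_rot: [180.0, 0.0, -131.6]
contact_force: [2.7, 0.2, 3.1]
gripper_width: 0.0006
gripper_force: 1.5
```

```bash
python3 look.py w7 wrist side; python3 - <<'E'
import cv2
from fit import *
a=np.load("sidew7.npz")["image"][110:240,215:315];b=np.load("wristw7.npz")["image"]
cv2.imwrite("pics/c7.png",np.hstack([cv2.resize(a,(400,520),interpolation=2),cv2.copyMakeBorder(cv2.resize(b,(400,300)),0,220,0,0,0)]))
E
```

```text
12.0 [0.5583 0.0171 0.1235] [ 1.7998e+02 -2.0000e-02 -1.3160e+02] [3.18 0.05 1.03] 0.0006080413736781752
TCP in stand: [-0.0002 -0.0759  0.1235]
```

View pics/c7.png

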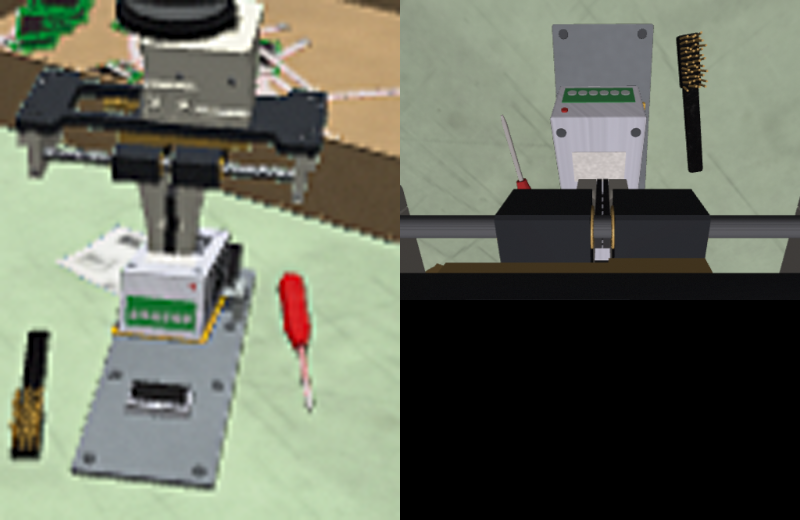

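The module is about 70° down and nearly flat on the plate, lying straight. I'll finish the arc.

Emit:
send_rows:
  steps:
    - {"dp": [1.3, 0, 1.6], "roll": 0, "jaw": 0}
    - {"dp": [2.6, 0, 3.2], "roll": 0, "jaw": 0}
    - {"dp": [3.9, 0, 4.8], "roll": 0, "jaw": 0}
    - {"dp": [5.2, 0, 6.4], "roll": 0, "jaw": 0}
    - {"dp": [6.5, 0, 8], "roll": 0, "jaw": 0}

```text
time_s: 12.62
tcp_pos: [0.5541, 0.0121, 0.1156]
eef_rot: [180.0, -0.0, -131.6]
contact_force: [0.8, -0.6, 3.7]
gripper_width: 0.0004
gripper_force: 1.8
```

Emit:
send_rows:
  steps:
    - {"dp": [1.1, 0, 1.7], "roll": 0, "jaw": 0}
    - {"dp": [2.2, 0, 3.4], "roll": 0, "jaw": 0}
    - {"dp": [3.4, 0, 5.1], "roll": 0, "jaw": 0}
    - {"dp": [4.6, 0, 6.9], "roll": 0, "jaw": 0}
    - {"dp": [5.8, 0, 8.6], "roll": 0, "jaw": 0}

```text
time_s: 13.25
tcp_pos: [0.5501, 0.0077, 0.107]
eef_rot: [180.0, -0.0, -131.6]
contact_force: [0.2, -3.0, 6.1]
gripper_width: 0.0007
gripper_force: 2.3
```

Emit:
send_rows:
  steps:
    - {"dp": [1, 0, 1.8], "roll": 0, "jaw": 0}
    - {"dp": [2, 0, 3.6], "roll": 0, "jaw": 0}
    - {"dp": [3, 0, 5.4], "roll": 0, "jaw": 0}
    - {"dp": [4, 0, 7.2], "roll": 0, "jaw": 0}
    - {"dp": [5, 0, 9], "roll": 0, "jaw": 0}

```text
time_s: 13.88
tcp_pos: [0.5469, 0.0041, 0.0979]
eef_rot: [180.0, -0.0, -131.6]
contact_force: [-1.2, -2.5, 5.0]
gripper_width: 0.0001
gripper_force: 2.3
```

```bash
python3 look.py w8 wrist
```

```text
13.925 [0.5468 0.0041 0.0977] [ 1.7998e+02 -3.0000e-02 -1.3160e+02] [-0.65 -2.85  2.55] 0.00019223275668966172
TCP in stand: [-0.0002 -0.0933  0.0977]
```

Emit:
send_rows:
  steps:
    - {"dp": [1, 0, 1.8], "roll": 0, "jaw": 0}
    - {"dp": [2, 0, 3.6], "roll": 0, "jaw": 0}
    - {"dp": [3, 0, 5.4], "roll": 0, "jaw": 0}
    - {"dp": [4, 0, 7.2], "roll": 0, "jaw": 0}
    - {"dp": [4.5, 0, 9], "roll": 0, "jaw": 0}

```text
time_s: 14.55
tcp_pos: [0.544, 0.0009, 0.089]
eef_rot: [180.0, -0.0, -131.6]
contact_force: [-1.7, -1.6, 4.9]
gripper_width: 0.0006
gripper_force: 2.4
```

Emit:
send_rows:
  steps:
    - {"dp": [0, 0, 0.5], "roll": 0, "jaw": 0}
    - {"dp": [0, 0, 1], "roll": 0, "jaw": 0}
    - {"dp": [0, 0, 1.5], "roll": 0, "jaw": 0}

```text
time_s: 14.92
tcp_pos: [0.5441, 0.0007, 0.0886]
eef_rot: [-180.0, -0.0, -131.6]
contact_force: [-7.4, -0.5, 16.8]
gripper_width: 0.0004
gripper_force: 8.8
```

On the stop: the force rose to 17 N at the expected height. I'll press slightly more, then retreat straight up.

Emit:
send_rows:
  steps:
    - {"dp": [0, 0, 0.4], "roll": 0, "jaw": 0}
    - {"dp": [0, 0, 0.4], "roll": 0, "jaw": 0}

```text
time_s: 15.18
tcp_pos: [0.544, 0.0007, 0.0886]
eef_rot: [-180.0, -0.0, -131.6]
contact_force: [-7.6, -0.3, 18.5]
gripper_width: 0.0004
gripper_force: 8.9
```

Emit:
send_rows:
  steps:
    - {"dp": [0, 0, -3], "roll": 0, "jaw": 0}
    - {"dp": [0, 0, -10], "roll": 0, "jaw": 0}
    - {"dp": [0, 0, -35], "roll": 0, "jaw": 0}
    - {"dp": [0, 0, -70], "roll": 0, "jaw": 0}
    - {"dp": [0, 0, -100], "roll": 0, "jaw": 0}

```text
time_s: 15.8
tcp_pos: [0.5444, 0.001, 0.1885]
eef_rot: [-180.0, 0.0, -131.6]
contact_force: [0.5, 0.7, -0.2]
gripper_width: 0.0006
gripper_force: 0.0
```

Emit:
send_rows:
  steps:
    - {"dp": [-40, 0, -20], "roll": 0, "jaw": 0}
    - {"dp": [-80, 0, -40], "roll": 0, "jaw": 0}
    - {"dp": [-110, 0, -60], "roll": 0, "jaw": 0}
    - {"dp": [-110, 0, -60], "roll": 0, "jaw": 0}

```text
time_s: 16.3
tcp_pos: [0.619, 0.0849, 0.2482]
eef_rot: [-179.9, 0.1, -131.5]
contact_force: [-1.1, -0.3, -1.0]
gripper_width: 0.0003
gripper_force: 0.0
```

```bash
python3 look.py w9 wrist side; python3 - <<'E'
import cv2
from fit import *
a=np.load("sidew9.npz")["image"][110:240,215:315];b=np.load("wristw9.npz")["image"]
cv2.imwrite("pics/c9.png",np.hstack([cv2.resize(a,(350,455),interpolation=2),cv2.copyMakeBorder(cv2.resize(b,(450,338)),0,117,0,0,0)]))
E
```

```text
16.4 [0.6168 0.0833 0.2466] [ 1.7995e+02 -4.0000e-02 -1.3159e+02] [-0.79 -0.2  -0.59] 0.00040103853721334905
TCP in stand: [-0.0004  0.0124  0.2466]
```

View pics/c9.png

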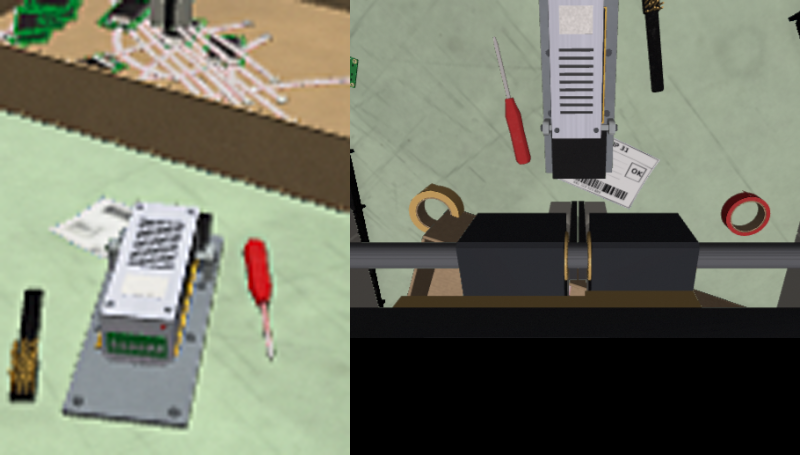

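The module lies flat on the lowered plate, aligned with the stand; its foot edge is at (552..607,137) beside the hinge, and nothing else has moved. I'll check the foot edge once.

```bash
python3 - <<'E'
from fit import *
c=dict(np.load("wristw9.npz"));p=np.load("p.npy");R=cv2.Rodrigues(c["rvec"])[0];C=-R.T@c["tvec"].ravel()
for u in((552,137),(607,137)):
    d=R.T@np.linalg.inv(c["K"])@[(u[0]-350)*512/450,u[1]*384/338,1];P=C+d*((.074-C[2])/d[2]);print((Rz(p[2]).T@(P-[p[0],p[1],0])*1000).round(1))
E
```

```text
[28.8  2.1 74. ]
[-34.2   2.   74. ]
```

```bash
python3 -c "
from plant import r
print(r.close_job())"
```

```text
the job is handed in; nothing more can be done
None
```

The module lies flat on its front with the plate down on its stop and its foot edge about 3 mm from the hinge line; the hand is clear, the bystanders in view had not moved, and the job is handed in (16.4 s on the robot's clock at the last check).

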